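# Clear a cut board strip off the guillotine trimmer

## Task

Make the guillotine trimmer safe by pressing its raised blade arm right down. Then take the cut yellow board strip off the bed: it is too thin to pick up there, so slide it to the left, still flat on the bed, until about a third of it sticks out past the bed's left edge, pick it up there without letting it fall on the desk, and lower it into the black letter tray so that it lies flat on the paper pile. Leave the blade arm down and do not shift the calculator or the roll of tape.

Things in the scene. Friction and masses are not known exactly. Their poses are not given: they have to be found in the camera images.
- trimmer: guillotine paper trimmer, fixed: light grey bed 200 mm (its x, away from the robot) by 260 mm (its y, to the left); origin at the centre of its underside on the desk, z up. Bed top 35 mm above the origin. Its right edge (y = -130 mm) is the cutting edge with the blade arm outside it. A 10 mm high aluminium paper stop runs along the far edge, near face at x = +85 mm
- bed_edge (a point): point on the bed's upper left edge (trimmer x = +52, y = +130, z = 35 mm), axes as the trimmer; beyond it the side is open and drops straight to the desk. The paper stop ends flush with this edge
- blade_arm (a joint): hinge of the trimmer's blade arm (rad): 0 = fully down on its stop, positive = raised (starts 0.45 to 0.8). Its axis is parallel to the trimmer's y through x = +88, z = 46 mm of the trimmer frame; the arm runs from there towards the robot along y = -156 mm. It stays where it is left (friction); 2 to 4 N at the grip push it down
- blade_grip (a point): centre of the black handgrip of the blade arm, on its axis: a round grip 95 mm long (along the arm) and 28 mm in diameter, 222 mm from the hinge axis and, when the arm is down, 50 mm above the desk; press it from above
- strip_center (a point): centre of the loose yellow board strip, 56 mm wide (its x), 150 mm long (its y, to the left), 2.5 mm thick, 20 to 45 g. It starts flat on the bed, long side along the paper stop (gap 2 to 11 mm), left end 15 to 45 mm short of the bed's left edge, right end 65 to 95 mm from the cutting edge. Once past the edge it can be gripped across its width from above, fingertips reaching below it
- tray: black A5 letter tray, fixed to the desk: outside 170 mm (its x) by 235 mm (its y) by 30 mm high, walls 3 mm, origin at the centre of its underside, z up; a pile of white paper 158 x 222 mm fills its bottom
- tray_floor (a point): centre of the top of the white paper pile in the tray, 12 mm above the desk and 18 mm below the tray's rim; axes as the tray
- calculator: dark desk calculator, 150 x 100 x 21 mm, loose, behind the tray; origin at the centre of its underside; bystander
- tape_roll: roll of beige tape, 106 mm across, 25 mm high, loose, lying flat to the right of the trimmer; origin at the centre of its underside; bystander. (A black stapler, 50 mm high, also lies fixed on the desk near the robot, out of the way)

How it is judged (in metres and radians):
On the way, in this order (a step that is already met when the one before it is completed fails the run):
1. the blade arm is pressed right down (joint below 0.06 rad) (value of joint blade_arm below 0.06 rad), for 0.2 s.
2. the strip lies flat on the bed with its left end at least 30 mm past the bed's left edge (y of strip_center in the frame of trimmer between 0.085 and 0.15 m and z of strip_center in the frame of trimmer between 0.03 and 0.045 m and angle between strip_center's own z axis and vertical below 0.1 rad), for 0.2 s.
3. the strip, held in the fingers, is lowered over the tray to less than 50 mm above the paper pile (z of strip_center in the frame of tray_floor below 0.05 m and horizontal distance between strip_center and tray_floor below 0.1 m and contact force between the fingers and strip above 0.3 N), for 0.1 s.
At the end, for the whole second after the job is handed in: The strip lies flat (within 0.06 rad) and at rest on the paper pile inside the tray's walls, its centre less than 8 mm above the pile, and the blade arm is down (below 0.08 rad) (value of joint blade_arm below 0.08 rad and x of strip_center in the frame of tray_floor between -0.065 and 0.065 m and y of strip_center in the frame of tray_floor between -0.09 and 0.09 m and z of strip_center in the frame of tray_floor below 0.008 m and angle between strip_center's own z axis and vertical below 0.06 rad and linear speed of strip below 0.02 m/s); the robot touches nothing.
It fails at once if the calculator is shifted by more than 30 mm (distance of calculator from where it was at the start of the episode above 0.03 m).
It fails at once if the roll of tape is shifted by more than 30 mm (distance of tape_roll from where it was at the start of the episode above 0.03 m).
It fails at once if the strip falls on the desk (its centre under 20 mm above the desk, more than 150 mm from the tray's centre) (height (world z) of strip_center below 0.02 m and horizontal distance between strip_center and tray_floor above 0.15 m).
It also fails if it takes over 64 s, if anything falls off the work surface, if the arm or the gripper's body presses on something with over 40 N, if the wrist force passes 120 N, or if a joint passes its speed limit or range.

## Robot

A 7-joint arm with a two-finger parallel gripper is mounted at the origin on a cart in front of the work surface, level with it; the furniture and walls round the work are solid. World frame = base frame: x ahead of the robot, y to its left, z up, the work surface at z = 0. Lengths are in m, angles in degrees, forces in N, time in s.
With the tool pointing down it reaches from about 0.425 to 0.95 m from the base axis. Payload 16.7 kg.
Tool frame: the origin (TCP) lies midway between the tips of the shut fingers; the grasp point (between the pads) lies manip.grip_depth behind it (manip.grip_depth is the distance from the TCP to the grasp point, in m); z points along the fingers, y is the direction in which the jaws open and shut (so a half turn about z gives the same grasp; the last joint's range is limited). The gripper opens to 94 mm and grips with 3 to 60 N. Pads are 16 mm wide; open, the fingers measure 119 mm over their backs; the gripper's body (75 mm by 177 mm) begins 78 mm behind the grasp point.
Start: joints at [-75.258, 24.414, 4.234, 92.017, -1.954, 63.644, -3.845], TCP at [0.267, 0.62, 0.205] pointing down, gripper open.
Joint ranges: [-163.25, 163.25], [-28.42, 122.38], [-70.27, 78.77], [12.13, 141.07], [-58.53, 238.53], [9.26, 117.41], [-156.51, 156.51]. Speed limits (degrees/s): [108.29, 108.29, 136.94, 136.94, 172.46, 172.46, 172.46].

## Interface

Orientations are given as a 3x3 rotation matrix whose columns are the frame's x, y, z axes.
In Python, from bench import manip gives the robot as it stands. The module is installed in compiled form; this text tells all that it offers.
- The arm moves only by the tool apply_moves, never from a script. Its argument "deltas" is a list that holds one entry, the list of rows, each a list of 7 numbers: the turn, a rotation vector about the tool's x, y, z scaled (see below), then the shift along the tool's x, y, z scaled (see below), then the closure, from -1 (fully open) to 1 (shut), so that 0 is half open. A call has exactly 5 rows; each row shifts and turns the commanded pose from where the row before left it, along the tool's axes as they then stand; what a row does not reach is not made up. The controller multiplies each number of a shift by 50 mm and each number of a turn by 8 degrees. A row lasts 1/10 s, in which the tool goes at most 50 mm and 8.59 degrees, less where a joint would pass 70% of its speed; a pose out of reach is approached as far as the arm can. A call with a number of a shift or a turn outside -1 to 1 is refused whole. A call with a gripper value outside its range is refused whole. The fingers move at their own pace and stop on an object; "grip_force" is the grip in N (left out, the last holds). Time passes only in rows, so rows that do not move let the fingers close, or fill a call up. It gives the time, the measured TCP pose, the force and the opening at its end, in the units of the state.
- manip.observe(): the state, without advancing time (a new reading comes with each control period).
- manip.snapshot(name): name is "side" or "top"; returns the picture (480x640x3 uint8, blue, green, red); there is no depth.
- manip.calibration(name): a dict with "mtx" (3x3 intrinsics, pixels), "D" ([k1, k2, p1, p2, k3] as OpenCV has them; the pictures are not rectified), "R" (3x3) and "t" (3): a world point X has camera coordinates R X + t. Camera axes: x right, y down, z forward; pixel columns grow to the right and rows downward; lengths in m; the calibration is good to about 2 mm. A picture is of the moment at which its call begins. calibration takes no time and is no camera call.
- manip.job_done(): hands the job in, once; it reports no verdict.
The state is a dict: "time": time; "joint_pos": joint angles; "dq": joint speeds; "joint_torque": joint torques, N m; "eef_pos": TCP position; "eef_rot": TCP orientation; "force": force on the tool from outside, world axes, zero at the start; "wrist_torque": the same for the moment, N m; "grip_width": finger opening in m.
Only numpy, scipy, OpenCV 4.12 (cv2) and the standard library are available. Lean on these libraries where they do the work, as an engineer would, in place of code of your own. Each camera call takes 0.05 s, during which the arm holds its last target.

## Working session

There is one attempt and no reset: what is moved stays moved. The work goes in short steps, Python scripts to look and compute and a tool call to move; the robot and the scene stay as the last step left them, time stands still between calls to the robot, and variables do not carry over. Pictures are saved under pics/ and viewed, and the job is handed in when it is done.

Besides the shell and the picture viewer there is one more tool, called by a JSON object that holds its "fn" and its "kwargs". apply_moves: Moves the arm, as the interface text tells. Shifts and turns lie within -1 to 1; 1 stands for 50 mm of shift or 8 degrees of turn. Its arguments: {"type":"object","properties":{"deltas":{"type":"array","items":{"type":"array","items":{"type":"array","items":{"type":"number","minimum":-1,"maximum":1}}}},"grip_force":{"type":"number"}},"required":["deltas"]}

```bash
mkdir -p pics; python3 - <<'E'
from bench import manip
import cv2,numpy as np
s=manip.observe()
print(s, manip.grip_depth)
for n in("top","side"):
    cv2.imwrite(f"pics/{n}0.png",manip.snapshot(n)); print(n,manip.calibration(n))
E
```

```text
{'time': 0.0, 'joint_pos': array([-75.25758671,  24.44874323,   4.23172981,  92.04872635,
        -1.95528295,  63.64294391,  -3.84599704]), 'dq': array([-0.10452255, -0.02093888, -0.04198214,  0.01516752,  0.05122568,
        0.07833388,  0.00839097]), 'joint_torque': array([-5.95492747e-05, -9.35830021e+01,  3.66631798e+00, -4.54197407e+01,
       -4.88640473e-02,  2.03477038e-02,  8.91743980e-05]), 'eef_pos': array([0.26694396, 0.61953602, 0.20481344]), 'eef_rot': array([[-9.18361327e-01,  3.95742725e-01, -4.10337475e-04],
       [ 3.95742932e-01,  9.18360649e-01, -1.11828657e-03],
       [-6.57159862e-05, -1.18937930e-03, -9.99999291e-01]]), 'force': array([-0.3062075 ,  0.68937091,  0.45737433]), 'wrist_torque': array([ 0.00637429, -0.00140554, -0.01208572]), 'grip_width': 0.09421419517800367} 0.0188
top {'mtx': array([[497.03671915,   0.        , 324.21351517],
       [  0.        , 497.03671915, 246.62129226],
       [  0.        ,   0.        ,   1.        ]]), 'D': array([-0.08495405,  0.        ,  0.        ,  0.        ,  0.        ]), 'R': array([[-9.68505985e-04, -9.99734552e-01, -2.30192711e-02],
       [-9.91833042e-01,  3.89620706e-03, -1.27483471e-01],
       [ 1.27539319e-01,  2.27078052e-02, -9.91573536e-01]]), 't': array([-0.05164733,  0.62133332,  1.47201171])}
side {'mtx': array([[444.16721434,   0.        , 315.20016469],
       [  0.        , 444.16721434, 241.21268539],
       [  0.        ,   0.        ,   1.        ]]), 'D': array([-0.07527958,  0.        ,  0.        ,  0.        ,  0.        ]), 'R': array([[ 0.9973944 , -0.07194549, -0.00531613],
       [-0.04549724, -0.5701245 , -0.82029754],
       [ 0.05598585,  0.81840204, -0.57191231]]), 't': array([-0.5978554 ,  0.02914816,  1.43743945])}
```

View pics/top0.png

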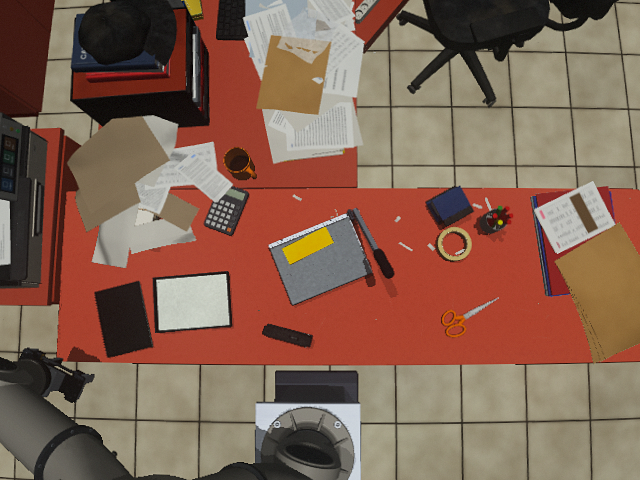

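View pics/side0.png

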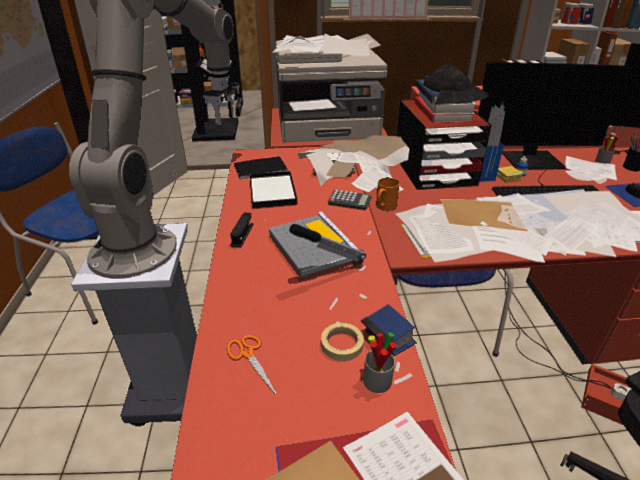

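The top view shows the yellow strip at about (308,245), the trimmer bed at (320,260), the blade grip at (383,262) and the tray at (192,302). The arm is parked at the lower left. Next I measure these.

```bash
cat > h.py <<'E'
from bench import manip
import cv2,numpy as np
def cal(n):
    c=manip.calibration(n); return c["mtx"],c["D"],c["R"],c["t"]
def ray(n,uv):
    K,D,R,t=cal(n)
    p=cv2.undistortPoints(np.array(uv,float).reshape(-1,1,2),K,D).reshape(-1,2)
    d=np.c_[p,np.ones(len(p))]@R
    return -R.T@t,d
def plane(n,uv,z):
    c,d=ray(n,uv); return c+d*((z-c[2])/d[:,2])[:,None]
def proj(n,X):
    K,D,R,t=cal(n); return cv2.projectPoints(np.array(X,float).reshape(-1,3),cv2.Rodrigues(R)[0],t,K,D)[0].reshape(-1,2)
def tri(uva,uvb):
    ca,da=ray("top",uva);cb,db=ray("side",uvb);da=da[0]/np.linalg.norm(da);db=db[0]/np.linalg.norm(db)
    s=np.linalg.lstsq(np.c_[da,-db],cb-ca,rcond=None)[0]
    a=ca+s[0]*da;b=cb+s[1]*db;return (a+b)/2,np.linalg.norm(a-b)
def big(m,roi):
    x0,y0,x1,y1=roi;k=np.zeros_like(m);k[y0:y1,x0:x1]=m[y0:y1,x0:x1]
    cs=cv2.findContours(k,cv2.RETR_EXTERNAL,cv2.CHAIN_APPROX_NONE)[0]
    return max(cs,key=cv2.contourArea).reshape(-1,2)
def rect(n,c,z):
    P=plane(n,c,z)[:,:2].astype(np.float32)
    r=cv2.minAreaRect(P*1000); return r,cv2.boxPoints(r)
def yellow(im): 
    h=cv2.cvtColor(im,cv2.COLOR_BGR2HSV); return cv2.inRange(h,(20,130,90),(34,255,255))
E
python3 - <<'E'
from h import *
im=cv2.imread("pics/top0.png");h=cv2.cvtColor(im,cv2.COLOR_BGR2HSV)
c=big(yellow(im),(250,200,360,310));print("strip",rect("top",c,.0375))
g=cv2.inRange(h,(0,0,70),(180,60,255))
m=cv2.bitwise_or(g,yellow(im))
c=big(m,(255,200,372,320));print("bed",rect("top",c,.035))
w=cv2.inRange(h,(0,0,140),(180,60,255))
c=big(w,(140,255,245,345));print("paper",rect("top",c,.012))
b=cv2.inRange(h,(0,0,0),(180,255,60))
c=big(b,(148,262,245,345));print("trayrim",rect("top",c,.03))
c=big(b,(365,235,400,290));print("grip px",c.min(0),c.max(0),c.mean(0))
sd=cv2.imread("pics/side0.png");hs=cv2.cvtColor(sd,cv2.COLOR_BGR2HSV)
c=big(yellow(sd),(280,200,380,290));print("strip side",rect("side",c,.0375))
cv2.imwrite("pics/a.png",cv2.resize(im[190:340,140:420],None,fx=2.8,fy=2.8,interpolation=2))
cv2.imwrite("pics/b.png",cv2.resize(sd[190:310,220:400],None,fx=4,fy=4,interpolation=2))
E
```

```text
strip (((626.4508056640625, -1.6247940063476562), (56.54072952270508, 148.8428192138672), 26.55573272705078), array([[567.89154 ,  52.306374],
       [634.4344  , -80.83352 ],
       [685.0101  , -55.55596 ],
       [618.4672  ,  77.58393 ]], dtype=float32))
bed (((591.2093505859375, -37.99909973144531), (207.7193603515625, 263.1409606933594), 22.306072235107422), array([[ 445.1834 ,   44.30552],
       [ 545.05963, -199.14447],
       [ 737.2353 , -120.30372],
       [ 637.3591 ,  123.14627]], dtype=float32))
paper (((453.99603271484375, 356.77703857421875), (157.82745361328125, 221.69554138183594), 5.127857685089111), array([[365.49072, 460.12796],
       [385.30554, 239.31972],
       [542.50134, 253.42612],
       [522.6865 , 474.23438]], dtype=float32))
trayrim (((454.3261413574219, 352.1607971191406), (169.88629150390625, 239.9735870361328), 4.96844482421875), array([[359.3105 , 464.34006],
       [380.09387, 225.26817],
       [549.3418 , 239.98154],
       [528.5584 , 479.0534 ]], dtype=float32))
grip px [365 235] [393 278] [378.52040816 256.40816327]
strip side (((627.3180541992188, -1.875518798828125), (55.5928840637207, 147.76913452148438), 27.480072021484375), array([[568.5645  ,  50.84636 ],
       [636.75116 , -80.25018 ],
       [686.0716  , -54.597397],
       [617.88495 ,  76.499146]], dtype=float32))
```

View pics/a.png

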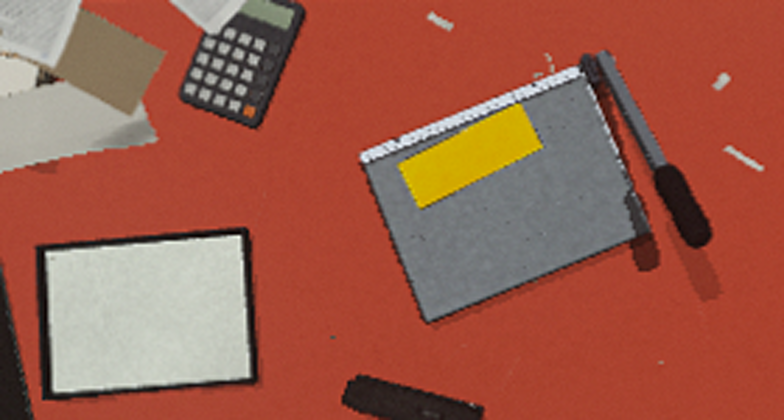

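View pics/b.png

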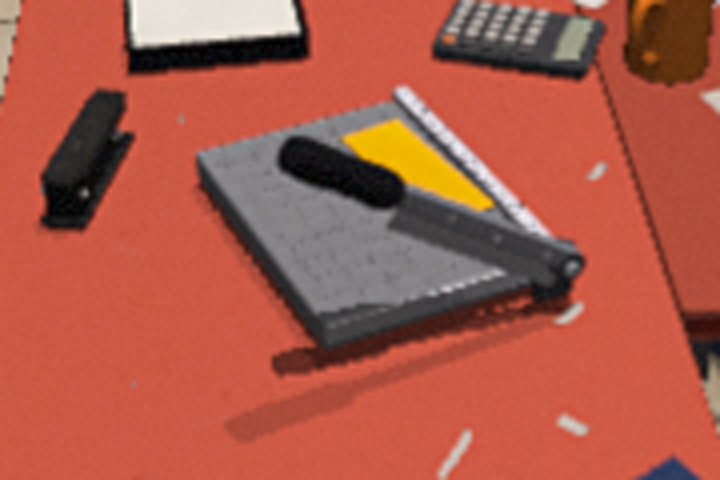

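```bash
python3 - <<'E'
from h import *
im=cv2.imread("pics/top0.png");h=cv2.cvtColor(im,cv2.COLOR_BGR2HSV)
red=cv2.inRange(h,(0,120,60),(14,255,255))
print("cam",ray("top",[[0,0]])[0])
# near edge: per column 300..355 lowest bed pixel; left edge: per row 245..298 leftmost
bed=cv2.inRange(h,(0,0,75),(180,70,255))
near=[(u,260+np.where(bed[260:315,u])[0].max()+.5) for u in range(300,352)]
left=[(260+np.where(bed[v,260:320])[0].min()-.5,v) for v in range(252,298)]
N=plane("top",near,.035)[:,:2];L=plane("top",left,.035)[:,:2]
def fl(P):
    v=cv2.fitLine(P.astype(np.float32),cv2.DIST_HUBER,0,.001,.001).ravel();return v[:2],v[2:]
dn,pn=fl(N);dl,pl=fl(L)
print("near ang",np.degrees(np.arctan2(-dn[0],dn[1])), "left ang",np.degrees(np.arctan2(dl[1],dl[0])))
s=np.linalg.solve(np.c_[dn,-dl],pl-pn);cor=pn+s[0]*dn;print("corner",cor)
a=np.radians(22.2);X=np.array([np.cos(a),np.sin(a)]);Y=np.array([-X[1],X[0]])
T=cor+.1*X-.13*Y;print("trimmer",T)
def w(x,y,z): return [*(T+x*X+y*Y),z]
for sp in ([.626,-.0016],[.627,-.0019]):
    d=np.array(sp)-T;print("strip in trimmer",d@X,d@Y)
pts=[w(-.1,.13,.035),w(-.1,-.13,.035),w(.085,-.13,.045),w(.085,.13,.045),w(.1,.13,.045),w(.1,.13,.035)]
sd=cv2.imread("pics/side0.png")
for n,i in(("top",im),("side",sd)):
    for p in proj(n,pts): cv2.circle(i,tuple(int(round(v)) for v in p),1,(0,255,0),-1)
    for th in (.45,.55,.65,.75):
        g=w(.088-.222*np.cos(th),-.156,.048+.222*np.sin(th));p=proj(n,[g])[0];print(n,th,g,p)
        cv2.circle(i,tuple(int(round(v)) for v in p),1,(255,0,255),-1)
print("grip down",w(-.134,-.156,.05))
cv2.imwrite("pics/a2.png",cv2.resize(im[200:320,250:410],None,fx=4.5,fy=4.5,interpolation=2))
cv2.imwrite("pics/b2.png",cv2.resize(sd[190:310,220:400],None,fx=4,fy=4,interpolation=2))
E
```

```text
cam [ 0.42846953 -0.08748062  1.5376287 ]
near ang -157.84875 left ang 22.34178
corner [0.44590592 0.04425048]
trimmer [ 0.58761228 -0.03832862]
strip in trimmer 0.04941962585887684 0.019501501063127848
strip in trimmer 0.05023214420764129 0.01884589910086638
top 0.45 [np.float64(0.5429512170931905), np.float64(-0.22504453094749569), np.float64(0.14456234857269312)] [384.60881654 269.25305759]
top 0.55 [np.float64(0.5528013809452351), np.float64(-0.22102475353885154), np.float64(0.16403656482260637)] [383.7873748  265.13296639]
top 0.65 [np.float64(0.5644023918070208), np.float64(-0.21629046870053775), np.float64(0.1823513820734008)] [382.63235629 260.30883265]
top 0.75 [np.float64(0.577638336212801), np.float64(-0.21088897984171218), np.float64(0.1993238047251802)] [381.14646682 254.8192354 ]
side 0.45 [np.float64(0.5429512170931905), np.float64(-0.22504453094749569), np.float64(0.14456234857269312)] [300.07664206 246.45077202]
side 0.55 [np.float64(0.5528013809452351), np.float64(-0.22102475353885154), np.float64(0.16403656482260637)] [303.49286978 239.51975703]
side 0.65 [np.float64(0.5644023918070208), np.float64(-0.21629046870053775), np.float64(0.1823513820734008)] [307.5972052  232.68661558]
side 0.75 [np.float64(0.577638336212801), np.float64(-0.21088897984171218), np.float64(0.1993238047251802)] [312.34391872 226.04625731]
grip down [np.float64(0.5224887889899256), np.float64(-0.23339509317681698), 0.05]
```

View pics/a2.png

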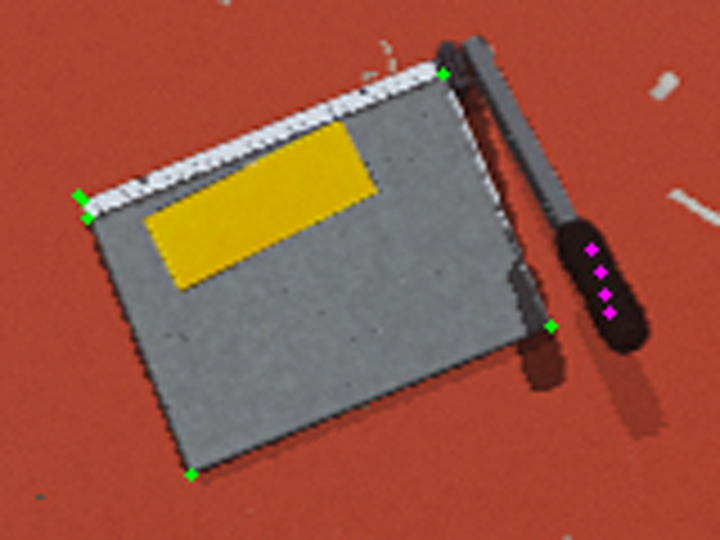

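View pics/b2.png

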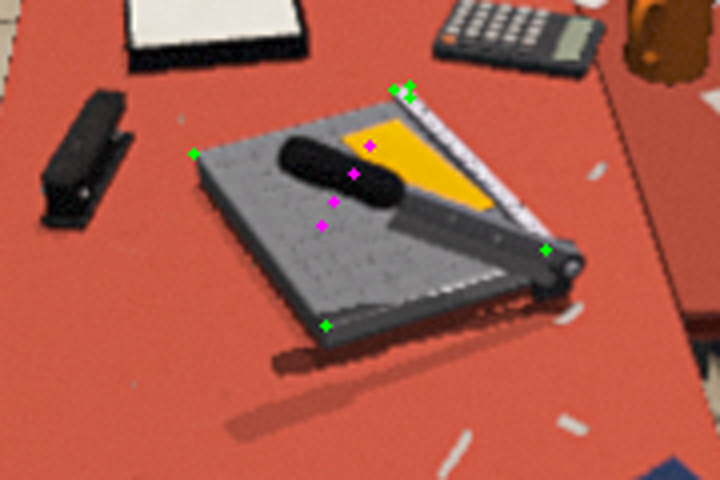

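The reprojected trimmer corners match both views: origin (0.588,-0.038), yaw 22.2°. The grip centre is about (0.561,-0.218,0.177), so the blade angle is about 0.62. First I turn the tool so that its y runs along the trimmer's x, and raise it.

{"fn": "apply_moves", "kwargs": {"deltas": [[[0, 0, 0.9, 0, 0, -0.3, 1], [0, 0, 0.9, 0, 0, -0.3, 1], [0, 0, 0.9, 0, 0, -0.3, 1], [0, 0, 0.9, 0, 0, -0.3, 1], [0, 0, 0.9, 0, 0, -0.3, 1]]]}}

```text
time: 0.6
eef_pos: [0.267, 0.6196, 0.2807]
eef_rot: [[-0.506, 0.863, -0.0], [0.863, 0.506, -0.001], [-0.0, -0.001, -1.0]]
force: [-0.2, -0.3, 0.1]
grip_width: 0.0577
```

{"fn": "apply_moves", "kwargs": {"deltas": [[[0, 0, 0.9, 0, 0, 0, 1], [0, 0, 0.16, 0, 0, 0, 1], [0, 0, 0, 0, 0, 0, 1], [0, 0, 0, 0, 0, 0, 1], [0, 0, 0, 0, 0, 0, 1]]]}}

```text
time: 1.1
eef_pos: [0.2671, 0.6197, 0.2801]
eef_rot: [[-0.38, 0.925, -0.0], [0.925, 0.38, -0.001], [-0.001, -0.0, -1.0]]
force: [0.4, 0.5, -0.2]
grip_width: 0.0174
```

```bash
cat >> h.py <<'E'
def st():
    s=manip.observe();R=s["eef_rot"];print("t %.2f"%s["time"],"pos",s["eef_pos"].round(4),"psi %.2f"%np.degrees(np.arctan2(R[1,1],R[0,1])),"tiltz",R[:,2].round(3),"F",s["force"].round(2),"w %.4f"%s["grip_width"],"j",s["joint_pos"].round(0));return s
def to(p):
    s=st();d=s["eef_rot"].T@(np.array(p)-s["eef_pos"]);print("to",np.round(p,4),"tool delta mm",(d*1000).round(1),"units",(d/.05).round(2))
A=np.radians(22.2);X=np.array([np.cos(A),np.sin(A)]);Y=np.array([-X[1],X[0]]);T=np.array([.5876,-.0383])
def w(x,y,z): return [*(T+x*X+y*Y),z]
E
python3 -c "
from h import *
to([.561,-.218,.26])"
```

```text
t 1.10 pos [0.2671 0.6197 0.2801] psi 22.32 tiltz [-0.    -0.001 -1.   ] F [ 0.42  0.49 -0.17] w 0.0174 j [-82.  22.  13.  87.  -5.  72. -46.]
to [ 0.561 -0.218  0.26 ] tool delta mm [-886.6  -46.2   20.5] units [-17.73  -0.92   0.41]
```

{"fn": "apply_moves", "kwargs": {"deltas": [[[0, 0, 0, -0.88, 0.4, 0, 1], [0, 0, 0, -0.88, 0.4, 0, 1], [0, 0, 0, -0.88, 0.4, 0, 1], [0, 0, 0, -0.88, 0.4, 0, 1], [0, 0, 0, -0.88, 0.4, 0, 1]]]}}

```text
time: 1.6
eef_pos: [0.444, 0.4524, 0.2805]
eef_rot: [[-0.379, 0.925, -0.0], [0.925, 0.379, 0.0], [0.0, -0.0, -1.0]]
force: [0.2, 0.3, -0.6]
grip_width: 0.0006
```

{"fn": "apply_moves", "kwargs": {"deltas": [[[0, 0, 0, -0.88, 0, 0, 1], [0, 0, 0, -0.88, 0, 0, 1], [0, 0, 0, -0.88, 0, 0, 1], [0, 0, 0, -0.88, 0, 0, 1], [0, 0, 0, -0.88, 0, 0, 1]]]}}

```text
time: 2.1
eef_pos: [0.5264, 0.2485, 0.2805]
eef_rot: [[-0.379, 0.925, 0.0], [0.925, 0.379, 0.0], [0.0, 0.0, -1.0]]
force: [0.5, -0.1, -0.3]
grip_width: 0.0006
```

{"fn": "apply_moves", "kwargs": {"deltas": [[[0, 0, 0, -0.88, -0.2, 0, 1], [0, 0, 0, -0.88, -0.2, 0, 1], [0, 0, 0, -0.88, -0.2, 0, 1], [0, 0, 0, -0.88, -0.2, 0, 1], [0, 0, 0, -0.88, -0.2, 0, 1]]]}}

```text
time: 2.6
eef_pos: [0.5628, 0.0259, 0.2806]
eef_rot: [[-0.379, 0.925, 0.0], [0.925, 0.379, 0.0], [0.0, 0.0, -1.0]]
force: [0.1, 0.5, 0.2]
grip_width: 0.0009
```

{"fn": "apply_moves", "kwargs": {"deltas": [[[0, 0, 0, -0.88, -0.38, 0, 1], [0, 0, 0, -0.88, -0.38, 0, 1], [0, 0, 0, -0.88, -0.38, 0, 1], [0, 0, 0, -0.88, -0.38, 0, 1], [0, 0, 0, 0, 0, 0, 1]]]}}

```text
time: 3.1
eef_pos: [0.5575, -0.1711, 0.2809]
eef_rot: [[-0.371, 0.928, 0.0], [0.928, 0.371, -0.002], [-0.002, -0.0, -1.0]]
force: [0.0, 0.4, -0.2]
grip_width: 0.0003
```

```bash
python3 -c "
from h import *
to([.561,-.218,.195])
to(w(.088-.222*np.cos(.3),-.156,.064+.222*np.sin(.3)))
to(w(-.134,-.156,.062))"
```

```text
t 3.10 pos [ 0.5575 -0.1711  0.2809] psi 21.80 tiltz [ 0.    -0.002 -1.   ] F [ 0.03  0.39 -0.21] w 0.0003 j [-20.  14.  38. 101.  -9.  68.  42.]
to [ 0.561 -0.218  0.195] tool delta mm [-44.7 -14.1  86. ] units [-0.89 -0.28  1.72]
t 3.10 pos [ 0.5575 -0.1711  0.2809] psi 21.80 tiltz [ 0.    -0.002 -1.   ] F [ 0.03  0.39 -0.21] w 0.0003 j [-20.  14.  38. 101.  -9.  68.  42.]
to [ 0.5317 -0.2296  0.1296] tool delta mm [-44.4 -45.7 151.4] units [-0.89 -0.91  3.03]
t 3.10 pos [ 0.5575 -0.1711  0.2809] psi 21.80 tiltz [ 0.    -0.002 -1.   ] F [ 0.03  0.39 -0.21] w 0.0003 j [-20.  14.  38. 101.  -9.  68.  42.]
to [ 0.5225 -0.2334  0.062 ] tool delta mm [-44.3 -55.5 219. ] units [-0.89 -1.11  4.38]
```

{"fn": "apply_moves", "kwargs": {"deltas": [[[0, 0, 0, -0.5, -0.14, 0.1, 1], [0, 0, 0, -0.4, -0.15, 0.3, 1], [0, 0, 0, 0, 0, 0.6, 1], [0, 0, 0, 0, 0, 0.4, 1], [0, 0, 0, 0, 0, 0, 1]]]}}

```text
time: 3.6
eef_pos: [0.5612, -0.2105, 0.208]
eef_rot: [[-0.379, 0.925, -0.004], [0.925, 0.379, 0.001], [0.002, -0.004, -1.0]]
force: [0.4, -0.0, 0.5]
grip_width: 0.0008
```

```bash
python3 - <<'E'
from h import *
to(w(.088-.222*np.cos(.62),-.156,.062+.222*np.sin(.62)))
for n in("top","side"):
    i=manip.snapshot(n); cv2.imwrite(f"pics/{n}1.png",i)
t=cv2.resize(cv2.imread("pics/top1.png")[190:340,260:440],None,fx=3,fy=3);s=cv2.resize(cv2.imread("pics/side1.png")[150:300,230:320+90],None,fx=2.4,fy=3)
cv2.imwrite("pics/c1.png",cv2.resize(np.hstack([t,s]),(790,370)))
E
```

```text
t 3.60 pos [ 0.5612 -0.2105  0.208 ] psi 22.26 tiltz [-0.004  0.001 -1.   ] F [ 0.41 -0.01  0.54] w 0.0008 j [-15.  20.  37. 103. -14.  61.  50.]
to [ 0.5607 -0.2178  0.191 ] tool delta mm [-6.6 -3.2 17. ] units [-0.13 -0.06  0.34]
```

View pics/c1.png

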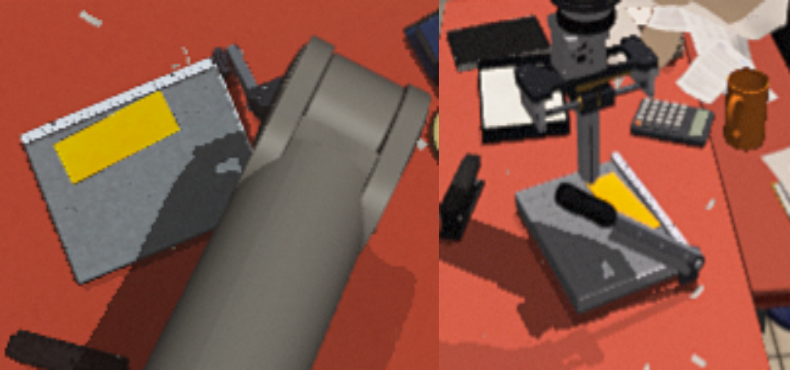

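Side view: the shut fingertips are directly over the black grip. Now I press along its arc.

{"fn": "apply_moves", "kwargs": {"deltas": [[[0, 0, 0, -0.07, -0.1, 0.23, 1], [0, 0, 0, -0.06, -0.1, 0.23, 1], [0, 0, 0, 0, -0.1, 0.23, 1], [0, 0, 0, 0, -0.1, 0.23, 1], [0, 0, 0, 0, -0.1, 0.23, 1]]]}}

```text
time: 4.2
eef_pos: [0.5413, -0.2268, 0.152]
eef_rot: [[-0.378, 0.926, -0.0], [0.926, 0.378, -0.0], [0.0, -0.0, -1.0]]
force: [-0.4, -0.5, 3.1]
grip_width: 0.0002
```

{"fn": "apply_moves", "kwargs": {"deltas": [[[0, 0, 0, 0, -0.06, 0.2, 1], [0, 0, 0, 0, -0.06, 0.2, 1], [0, 0, 0, 0, -0.05, 0.2, 1], [0, 0, 0, 0, -0.05, 0.2, 1], [0, 0, 0, 0, 0, 0, 1]]]}}

```text
time: 4.7
eef_pos: [0.5308, -0.2306, 0.1116]
eef_rot: [[-0.378, 0.926, -0.002], [0.926, 0.378, 0.0], [0.001, -0.002, -1.0]]
force: [0.5, 0.2, 0.2]
grip_width: 0.0005
```

```bash
python3 -c "
from h import *
to(w(-.134,-.156,.062))"
```

```text
t 4.70 pos [ 0.5308 -0.2306  0.1116] psi 22.20 tiltz [-0.002  0.    -1.   ] F [0.51 0.19 0.19] w 0.0005 j [-10.  25.  35. 111. -18.  50.  56.]
to [ 0.5225 -0.2334  0.062 ] tool delta mm [ 0.5 -8.7 49.6] units [ 0.01 -0.17  0.99]
```

{"fn": "apply_moves", "kwargs": {"deltas": [[[0, 0, 0, 0, -0.05, 0.2, 1], [0, 0, 0, 0, -0.05, 0.2, 1], [0, 0, 0, 0, -0.04, 0.2, 1], [0, 0, 0, 0, -0.03, 0.2, 1], [0, 0, 0, 0, 0, 0.1, 1]]]}}

```text
time: 5.2
eef_pos: [0.5232, -0.234, 0.0668]
eef_rot: [[-0.378, 0.926, -0.001], [0.926, 0.378, 0.0], [0.0, -0.001, -1.0]]
force: [-1.4, -1.8, 2.0]
grip_width: 0.0005
```

{"fn": "apply_moves", "kwargs": {"deltas": [[[0, 0, 0, 0, 0, 0.03, 1], [0, 0, 0, 0, 0, 0.03, 1], [0, 0, 0, 0, 0, 0.02, 1], [0, 0, 0, 0, 0, 0, 1], [0, 0, 0, 0, 0, 0, 1]]]}}

```text
time: 5.7
eef_pos: [0.5237, -0.234, 0.0643]
eef_rot: [[-0.378, 0.926, -0.0], [0.926, 0.378, 0.0], [0.0, -0.0, -1.0]]
force: [-3.1, -1.6, 6.2]
grip_width: 0.0004
```

{"fn": "apply_moves", "kwargs": {"deltas": [[[0, 0, 0, 0, 0, 0.05, 1], [0, 0, 0, 0, 0, 0.05, 1], [0, 0, 0, 0, 0, 0, 1], [0, 0, 0, 0, 0, 0, 1], [0, 0, 0, 0, 0, 0, 1]]]}}

```text
time: 6.2
eef_pos: [0.524, -0.2343, 0.0627]
eef_rot: [[-0.377, 0.926, 0.002], [0.926, 0.377, 0.002], [0.001, 0.003, -1.0]]
force: [-26.6, 10.4, 80.7]
grip_width: 0.0006
```

{"fn": "apply_moves", "kwargs": {"deltas": [[[0, 0, 0, 0, 0, -0.3, 1], [0, 0, 0, 0, 0, -0.8, 1], [0, 0, 0, 0, 0, -0.8, 1], [0, 0, 0, 0, 0, 0, 1], [0, 0, 0, 0, 0, 0, 1]]]}}

```text
time: 6.7
eef_pos: [0.5245, -0.2336, 0.1548]
eef_rot: [[-0.379, 0.926, 0.002], [0.926, 0.379, 0.0], [-0.001, 0.002, -1.0]]
force: [0.1, -0.0, -0.4]
grip_width: 0.0005
```

```bash
python3 - <<'E'
from h import *
sd=manip.snapshot("side");tp=manip.snapshot("top")
c=big(yellow(tp),(250,200,360,310));print(rect("top",c,.0375)[0])
c=big(yellow(sd),(280,200,380,290));print(rect("side",c,.0375)[0])
for i in(1,):
    for p in proj("side",[w(-.134,-.156,.05),w(-.134,-.156,.064)]): cv2.circle(sd,tuple(int(round(v)) for v in p),1,(255,0,255),-1)
cv2.imwrite("pics/b3.png",cv2.resize(sd[150:310,220:400],None,fx=3.6,fy=3.6))
cen=T+.0498*X+.019*Y
to([*cen,.09])
E
```

```text
((626.4508056640625, -1.6247940063476562), (56.54072952270508, 148.8428192138672), 26.55573272705078)
((628.12744140625, -0.4481964111328125), (57.645233154296875, 149.58164978027344), 27.5414981842041)
t 6.80 pos [ 0.5235 -0.2334  0.1533] psi 22.23 tiltz [-0.001  0.    -1.   ] F [-0.32  0.25 -0.83] w 0.0006 j [-12.  21.  37. 110. -15.  54.  55.]
to [ 0.6265 -0.0019  0.09  ] tool delta mm [175.3 183.   63.3] units [3.51 3.66 1.27]
```

View pics/b3.png

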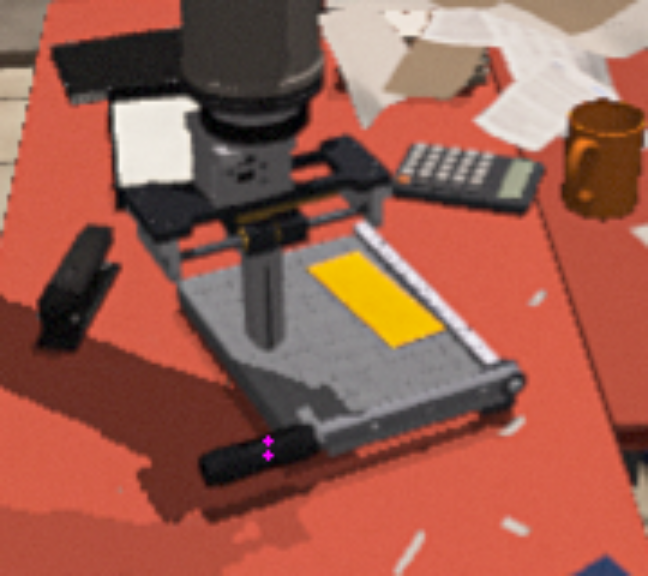

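The blade is fully down: the grip sits on the predicted pixel at crop (267,450), and the strip hasn't moved. The arm turns out to be stiff (81 N for that last push), so I'll press the strip in small steps. Moving above its centre with the fingers about 20 mm apart.

{"fn": "apply_moves", "kwargs": {"deltas": [[[0, 0, 0, 0.6, 0.6, 0, 0.55], [0, 0, 0, 0.6, 0.6, 0, 0.55], [0, 0, 0, 0.6, 0.6, 0, 0.55], [0, 0, 0, 0.6, 0.6, 0, 0.55], [0, 0, 0, 0.6, 0.6, 0, 0.55]]]}}

```text
time: 7.3
eef_pos: [0.6058, -0.0366, 0.1527]
eef_rot: [[-0.378, 0.926, -0.002], [0.926, 0.378, -0.0], [0.0, -0.002, -1.0]]
force: [0.5, -0.6, -0.1]
grip_width: 0.0213
```

{"fn": "apply_moves", "kwargs": {"deltas": [[[0, 0, 0, 0.5, 0.66, 0.2, 0.55], [0, 0, -0.3, 0, 0, 0.5, 0.55], [0, 0, -0.3, 0, 0, 0.5, 0.55], [0, 0, 0, 0, 0, 0.3, 0.55], [0, 0, 0, 0, 0, 0, 0.55]]]}}

```text
time: 7.8
eef_pos: [0.6254, -0.0031, 0.0763]
eef_rot: [[-0.453, 0.892, -0.004], [0.892, 0.453, -0.001], [0.001, -0.004, -1.0]]
force: [-0.2, -1.0, 0.9]
grip_width: 0.0213
```

```bash
python3 - <<'E'
from h import *
to([.627,-.0013,.0375])
E
```

```text
t 7.80 pos [ 0.6254 -0.0031  0.0763] psi 26.91 tiltz [-0.004 -0.001 -1.   ] F [-0.17 -0.97  0.91] w 0.0213 j [-27.  31.  29. 106. -19.  49.  38.]
to [ 0.627  -0.0013  0.0375] tool delta mm [ 0.9  2.4 38.8] units [0.02 0.05 0.78]
```

{"fn": "apply_moves", "kwargs": {"deltas": [[[0, 0, 0, 0.02, 0.04, 0.3, 0.55], [0, 0, 0, 0, 0, 0.25, 0.55], [0, 0, 0, 0, 0, 0.15, 0.55], [0, 0, 0, 0, 0, 0.04, 0.55], [0, 0, 0, 0, 0, 0, 0.55]]]}}

```text
time: 8.3
eef_pos: [0.6284, -0.0011, 0.0418]
eef_rot: [[-0.454, 0.891, -0.0], [0.891, 0.454, -0.0], [0.0, -0.0, -1.0]]
force: [0.5, -0.9, -0.4]
grip_width: 0.0207
```

{"fn": "apply_moves", "kwargs": {"deltas": [[[0, 0, 0, 0, 0, 0.02, 0.55], [0, 0, 0, 0, 0, 0.02, 0.55], [0, 0, 0, 0, 0, 0, 0.55], [0, 0, 0, 0, 0, 0, 0.55], [0, 0, 0, 0, 0, 0, 0.55]]]}}

```text
time: 8.8
eef_pos: [0.6285, -0.0009, 0.0401]
eef_rot: [[-0.454, 0.891, 0.0], [0.891, 0.454, 0.0], [-0.0, 0.0, -1.0]]
force: [0.5, 0.0, -0.3]
grip_width: 0.0211
```

```bash
python3 - <<'E'
from h import *
to([.627,-.0013,.0375])
E
```

```text
t 8.80 pos [ 0.6285 -0.0009  0.0401] psi 27.01 tiltz [ 0.  0. -1.] F [ 0.52  0.04 -0.26] w 0.0211 j [-26.  33.  27. 107. -21.  45.  40.]
to [ 0.627  -0.0013  0.0375] tool delta mm [ 0.3 -1.5  2.6] units [ 0.01 -0.03  0.05]
```

{"fn": "apply_moves", "kwargs": {"deltas": [[[0, 0, 0, 0, -0.02, 0.03, 0.55], [0, 0, 0, 0, 0, 0.02, 0.55], [0, 0, 0, 0, 0, 0, 0.55], [0, 0, 0, 0, 0, 0, 0.55], [0, 0, 0, 0, 0, 0, 0.55]]]}}

```text
time: 9.3
eef_pos: [0.6275, -0.0015, 0.0378]
eef_rot: [[-0.454, 0.891, -0.0], [0.891, 0.454, 0.0], [0.0, -0.0, -1.0]]
force: [-4.2, 0.0, 9.0]
grip_width: 0.0215
```

{"fn": "apply_moves", "kwargs": {"deltas": [[[0, 0, 0, 0, 0, 0.006, 0.55], [0, 0, 0, 0, 0, 0.004, 0.55], [0, 0, 0, 0, 0, 0, 0.55], [0, 0, 0, 0, 0, 0, 0.55], [0, 0, 0, 0, 0, 0, 0.55]]]}}

```text
time: 9.8
eef_pos: [0.6275, -0.0015, 0.0378]
eef_rot: [[-0.454, 0.891, -0.0], [0.891, 0.454, 0.0], [0.0, 0.0, -1.0]]
force: [-6.7, 0.1, 16.0]
grip_width: 0.0213
```

{"fn": "apply_moves", "kwargs": {"deltas": [[[0, 0, 0.12, 0.04, 0, 0, 0.55], [0, 0, 0.12, 0.06, 0, 0, 0.55], [0, 0, 0.12, 0.1, 0, 0, 0.55], [0, 0, 0.12, 0.1, 0, 0, 0.55], [0, 0, 0.12, 0.1, 0, 0, 0.55]]]}}

```text
time: 10.3
eef_pos: [0.6204, 0.0157, 0.0378]
eef_rot: [[-0.376, 0.926, 0.003], [0.926, 0.376, -0.001], [-0.002, 0.002, -1.0]]
force: [2.9, -5.1, 7.5]
grip_width: 0.0211
```

```bash
cat > look.py <<'E'
from h import *
import sys
s=st();d=s["eef_pos"][:2]-T;print("tcp in trimmer",d@X,d@Y)
sd=manip.snapshot("side");tp=manip.snapshot("top")
for n,i,roi in(("top",tp,(200,190,380,340)),("side",sd,(230,150,400,300))):
    try:
        c=big(yellow(i),roi);r,b=rect(n,c,.0375);d=np.array(r[0])/1000-T;print(n,r,"trim",d@X,d@Y, "area",cv2.contourArea(c))
        q=(b/1000-T)@np.c_[X,Y];print((q*1000).round(0).tolist())
    except Exception as e: print(n,e)
k=sys.argv[1]
cv2.imwrite(f"pics/c{k}.png",np.hstack([cv2.resize(tp[180:340,220:380],(395,395)),cv2.resize(sd[150:310,240:400],(395,395))]))
E
python3 look.py 4
```

```text
t 10.30 pos [0.6204 0.0157 0.0378] psi 22.12 tiltz [ 0.003 -0.001 -1.   ] F [ 2.9  -5.14  7.52] w 0.0211 j [-29.  33.  29. 108. -22.  44.  34.]
tcp in trimmer 0.05072866579888437 0.037605271953815696
top ((640.288330078125, -32.370811462402344), (56.66108322143555, 46.43220520019531), 21.75409507751465) trim 0.05102286424433658 -0.014418138834115602 area 176.0
[[23.0, 9.0], [23.0, -37.0], [79.0, -38.0], [80.0, 9.0]]
side ((636.2264404296875, -19.72854232788086), (54.5895881652832, 72.26983642578125), 24.889888763427734) trim 0.052038845017062435 -0.0011782861364754134 area 180.5
[[23.0, 34.0], [26.0, -39.0], [81.0, -36.0], [78.0, 36.0]]
```

View pics/c4.png

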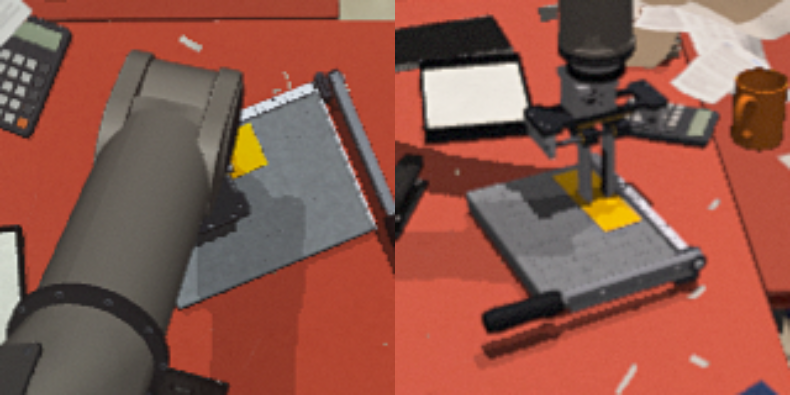

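The strip follows without slip and is now aligned: its right end has gone from -56 to -37 mm. I'll continue the slide.

{"fn": "apply_moves", "kwargs": {"deltas": [[[0, 0, 0, 0.1, 0, 0.004, 0.55], [0, 0, 0, 0.12, 0, 0.004, 0.55], [0, 0, 0, 0.12, 0, 0, 0.55], [0, 0, 0, 0.12, 0, 0, 0.55], [0, 0, 0, 0.12, 0, 0, 0.55]]]}}

```text
time: 10.9
eef_pos: [0.61, 0.0421, 0.0378]
eef_rot: [[-0.377, 0.926, 0.004], [0.926, 0.377, -0.001], [-0.003, 0.003, -1.0]]
force: [3.3, -7.7, 12.0]
grip_width: 0.0211
```

{"fn": "apply_moves", "kwargs": {"deltas": [[[0, 0, 0, 0.12, 0, 0, 0.55], [0, 0, 0, 0.12, 0, 0, 0.55], [0, 0, 0, 0.12, 0, 0, 0.55], [0, 0, 0, 0.12, 0, 0, 0.55], [0, 0, 0, 0.1, 0, 0, 0.55]]]}}

```text
time: 11.4
eef_pos: [0.599, 0.0691, 0.0378]
eef_rot: [[-0.377, 0.926, 0.004], [0.926, 0.377, -0.001], [-0.002, 0.003, -1.0]]
force: [2.7, -7.0, 13.4]
grip_width: 0.0213
```

```bash
python3 look.py 5
```

```text
t 11.40 pos [0.599  0.0691 0.0378] psi 22.14 tiltz [ 0.004 -0.001 -1.   ] F [ 2.73 -7.02 13.37] w 0.0213 j [-35.  32.  29. 110. -22.  43.  29.]
tcp in trimmer 0.05114270488799831 0.09513671306141494
top ((617.8338012695312, 22.270217895507812), (56.59600067138672, 50.218936920166016), 21.790678024291992) trim 0.05087848604985472 0.04465661980478978 area 233.0
[[23.0, 70.0], [22.0, 20.0], [79.0, 19.0], [79.0, 70.0]]
side ((613.0025634765625, 32.13207244873047), (56.108646392822266, 71.61863708496094), 24.88756561279297) trim 0.05013159597300148 0.055612859536295585 area 166.0
[[20.0, 90.0], [24.0, 19.0], [80.0, 21.0], [76.0, 93.0]]
```

View pics/c5.png

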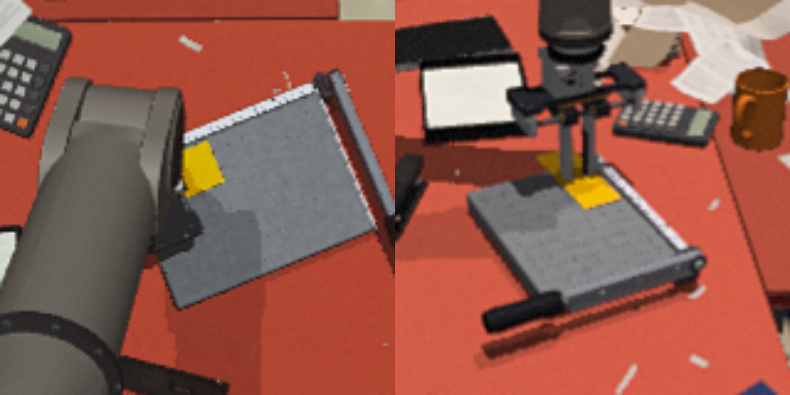

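{"fn": "apply_moves", "kwargs": {"deltas": [[[0, 0, 0, 0.1, 0, 0, 0.55], [0, 0, 0, 0.1, 0, 0, 0.55], [0, 0, 0, 0.06, 0, 0, 0.55], [0, 0, 0, 0, 0, 0, 0.55], [0, 0, 0, 0, 0, 0, 0.55]]]}}

```text
time: 12.0
eef_pos: [0.594, 0.0815, 0.0377]
eef_rot: [[-0.377, 0.926, 0.003], [0.926, 0.377, -0.0], [-0.002, 0.003, -1.0]]
force: [1.8, -4.7, 13.3]
grip_width: 0.0214
```

```bash
python3 look.py 6
```

```text
t 12.00 pos [0.594  0.0815 0.0377] psi 22.16 tiltz [ 0.003 -0.    -1.   ] F [ 1.8  -4.66 13.33] w 0.0214 j [-36.  32.  29. 111. -22.  43.  28.]
tcp in trimmer 0.0512013338223673 0.10850140659139447
top ((612.3182983398438, 34.923545837402344), (56.59383010864258, 51.8810920715332), 23.207468032836914) trim 0.050552787512261235 0.05845594591279699 area 248.5
[[22.0, 84.0], [23.0, 32.0], [79.0, 33.0], [78.0, 85.0]]
side ((607.802734375, 46.05126953125), (53.212127685546875, 74.74844360351562), 23.329545974731445) trim 0.0505764675393663 0.07046494219822944 area 163.0
[[23.0, 107.0], [25.0, 33.0], [78.0, 34.0], [76.0, 108.0]]
```

{"fn": "apply_moves", "kwargs": {"deltas": [[[0, 0, 0, 0, 0, -0.02, 0.55], [0, 0, 0, 0, 0, -0.1, 0.55], [0, 0, 0, 0, 0, -0.5, 0.55], [0, 0, 0, 0, 0, -0.7, -0.5], [0, 0, 0, 0, 0, 0, -1]]]}}

```text
time: 12.6
eef_pos: [0.5943, 0.0827, 0.1064]
eef_rot: [[-0.378, 0.926, 0.005], [0.926, 0.378, 0.002], [-0.0, 0.005, -1.0]]
force: [0.8, -0.9, 0.0]
grip_width: 0.0339
```

{"fn": "apply_moves", "kwargs": {"deltas": [[[0, 0, 0, 0.38, 0, 0, -1], [0, 0, 0, 0.38, 0, 0, -1], [0, 0, 0, 0, 0, 0, -1], [0, 0, 0, 0, 0, 0, -1], [0, 0, 0, 0, 0, 0, -1]]]}}

```text
time: 13.1
eef_pos: [0.5781, 0.1169, 0.1025]
eef_rot: [[-0.377, 0.926, -0.0], [0.926, 0.377, -0.0], [-0.0, -0.0, -1.0]]
force: [-1.1, -0.4, 0.1]
grip_width: 0.0739
```

```bash
python3 look.py 7; python3 -c "
from h import *
to(w(.0505,.148,.0255))"
```

```text
t 13.10 pos [0.5781 0.1169 0.1025] psi 22.17 tiltz [-0. -0. -1.] F [-1.11 -0.41  0.11] w 0.0739 j [-43.  26.  32. 110. -18.  49.  21.]
tcp in trimmer 0.04988991184286699 0.14728758206953121
top ((603.3037719726562, 56.622066497802734), (56.59736251831055, 99.16356658935547), 22.832975387573242) trim 0.05040508883201071 0.0819520236615276 area 543.0
[[22.0, 131.0], [23.0, 32.0], [79.0, 33.0], [78.0, 132.0]]
side ((598.5675048828125, 68.89826202392578), (55.003631591796875, 125.32289123535156), 24.80718421936035) trim 0.05065836582844841 0.09510774687634996 area 288.5
[[20.0, 156.0], [26.0, 31.0], [81.0, 34.0], [75.0, 159.0]]
t 13.20 pos [0.5782 0.1168 0.1025] psi 22.15 tiltz [-0. -0. -1.] F [ 0.65 -0.16  0.42] w 0.0815 j [-43.  26.  32. 110. -18.  49.  21.]
to [0.5784 0.1178 0.0255] tool delta mm [ 0.9  0.6 77. ] units [0.02 0.01 1.54]
```

View pics/c7.png

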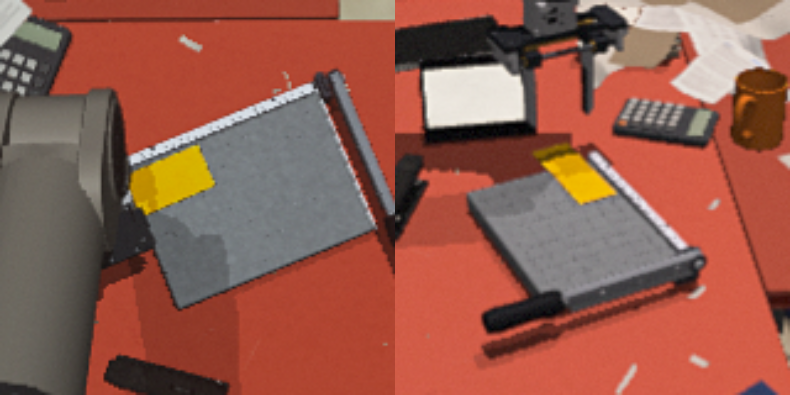

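The strip lies flat with its centre at trimmer y of about 107 mm, so about 52 mm overhangs, at x of about 50 mm. Lowering the open fingers round the overhang.

{"fn": "apply_moves", "kwargs": {"deltas": [[[0, 0, 0, 0.02, 0, 0.4, -1], [0, 0, 0, 0, 0.01, 0.4, -1], [0, 0, 0, 0, 0, 0.4, -1], [0, 0, 0, 0, 0, 0.3, -1], [0, 0, 0, 0, 0, 0.08, -1]]]}}

```text
time: 13.7
eef_pos: [0.5774, 0.1181, 0.0221]
eef_rot: [[-0.377, 0.926, -0.002], [0.926, 0.377, -0.001], [-0.0, -0.002, -1.0]]
force: [0.3, 0.3, -0.3]
grip_width: 0.0936
```

```bash
python3 look.py 8; python3 -c "
from h import *
to(w(.0505,.148,.023))"
```

```text
t 13.70 pos [0.5774 0.1181 0.0221] psi 22.17 tiltz [-0.002 -0.001 -1.   ] F [ 0.34  0.32 -0.27] w 0.0936 j [-39.  32.  28. 112. -23.  41.  25.]
tcp in trimmer 0.0496505741141948 0.14865076405341565
top ((604.2683715820312, 54.33108139038086), (56.59736251831055, 94.19202423095703), 22.832975387573242) trim 0.05043255562087256 0.07946640286495688 area 503.0
[[22.0, 126.0], [23.0, 32.0], [79.0, 33.0], [78.0, 127.0]]
side ((593.5595092773438, 79.86795043945312), (55.2476806640625, 149.3142852783203), 24.659791946411133) trim 0.05016640571056347 0.1071564837047714 area 305.5
[[19.0, 181.0], [26.0, 31.0], [81.0, 34.0], [75.0, 183.0]]
t 13.80 pos [0.578  0.1184 0.0233] psi 22.18 tiltz [-0.001 -0.    -1.   ] F [ 0.16  0.77 -0.02] w 0.0939 j [-39.  32.  28. 112. -22.  41.  24.]
to [0.5784 0.1178 0.023 ] tool delta mm [-0.7  0.2  0.3] units [-0.01  0.    0.01]
```

View pics/c8.png

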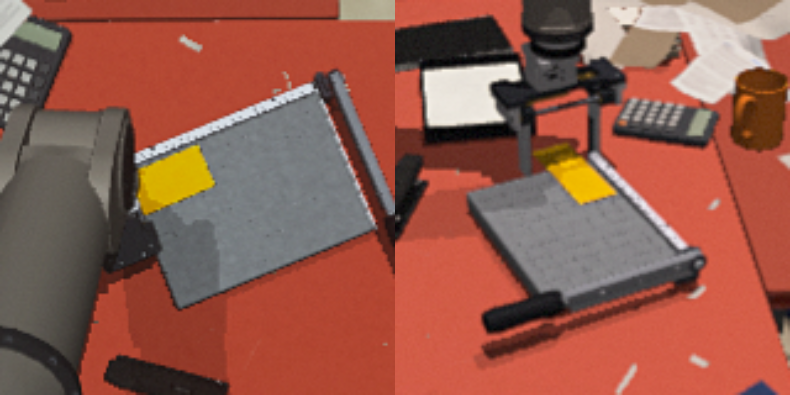

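The fingers straddle the overhanging end. Closing at 30 N.

{"fn": "apply_moves", "kwargs": {"deltas": [[[0, 0, 0, 0, 0, 0, 1], [0, 0, 0, 0, 0, 0, 1], [0, 0, 0, 0, 0, 0, 1], [0, 0, 0, 0, 0, 0, 1], [0, 0, 0, 0, 0, 0, 1]]], "grip_force": 30}}

```text
time: 14.3
eef_pos: [0.5782, 0.1189, 0.0238]
eef_rot: [[-0.378, 0.926, 0.0], [0.926, 0.378, 0.0], [0.0, 0.0, -1.0]]
force: [0.4, 0.4, -0.1]
grip_width: 0.0572
```

{"fn": "apply_moves", "kwargs": {"deltas": [[[0, 0, 0, 0, 0, 0, 1], [0, 0, 0, 0, 0, 0, 1], [0, 0, 0, 0, 0, 0, 1], [0, 0, 0, 0, 0, 0, 1], [0, 0, 0, 0, 0, 0, 1]]]}}

```text
time: 14.8
eef_pos: [0.5781, 0.1189, 0.0236]
eef_rot: [[-0.378, 0.926, 0.0], [0.926, 0.378, 0.0], [0.0, 0.0, -1.0]]
force: [0.1, 1.2, 2.0]
grip_width: 0.0546
```

{"fn": "apply_moves", "kwargs": {"deltas": [[[0, 0, 0, 0, 0, -0.1, 1], [0, 0, 0, 0, 0, -0.2, 1], [0, 0, 0, 0, 0, -0.2, 1], [0, 0, 0, 0, 0, -0.1, 1], [0, 0, 0, 0, 0, 0, 1]]]}}

```text
time: 15.3
eef_pos: [0.5786, 0.119, 0.0547]
eef_rot: [[-0.378, 0.926, 0.001], [0.926, 0.378, 0.001], [0.0, 0.002, -1.0]]
force: [-1.1, 0.1, -0.7]
grip_width: 0.0548
```

```bash
python3 look.py 9
```

```text
t 15.30 pos [0.5786 0.119  0.0547] psi 22.22 tiltz [ 0.001  0.001 -1.   ] F [-1.09  0.13 -0.67] w 0.0548 j [-41.  30.  30. 112. -21.  44.  23.]
tcp in trimmer 0.0511284780538199 0.14905895863133753
top ((607.8693237304688, 57.48225402832031), (57.80803680419922, 96.4611587524414), 22.615571975708008) trim 0.054957212841339045 0.08102339432502187 area 522.5
[[26.0, 129.0], [26.0, 33.0], [84.0, 33.0], [84.0, 129.0]]
side ((600.6099853515625, 118.93402099609375), (58.30846405029297, 134.08621215820312), 22.649568557739258) trim 0.07145498895361607 0.1406626518699492 area 279.5
[[42.0, 207.0], [43.0, 73.0], [101.0, 74.0], [100.0, 208.0]]
```

View pics/c9.png

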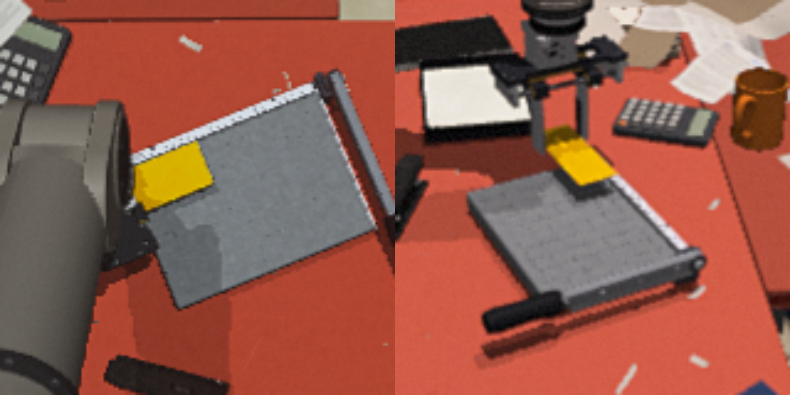

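Held level: the right half is clear of the bed and the grip is 54.8 mm. Raising it and going to the tray.

{"fn": "apply_moves", "kwargs": {"deltas": [[[0, 0, 0, 0, 0, -0.3, 1], [0, 0, 0, 0, 0, -0.4, 1], [0, 0, 0, 0, 0, -0.4, 1], [0, 0, 0, 0, 0, -0.3, 1], [0, 0, 0, 0, 0, 0, 1]]]}}

```text
time: 15.9
eef_pos: [0.5791, 0.1191, 0.1258]
eef_rot: [[-0.378, 0.926, 0.003], [0.926, 0.378, 0.001], [0.0, 0.003, -1.0]]
force: [-0.2, -1.5, -0.7]
grip_width: 0.0552
```

{"fn": "apply_moves", "kwargs": {"deltas": [[[0, 0, 0.4, 0, 0, 0, 1], [0, 0, 0.5, 0, 0, 0, 1], [0, 0, 0.5, 0, 0, 0, 1], [0, 0, 0.5, 0, 0, 0, 1], [0, 0, 0.24, 0, 0, 0, 1]]]}}

```text
time: 16.4
eef_pos: [0.5777, 0.1188, 0.123]
eef_rot: [[-0.086, 0.996, -0.001], [0.996, 0.086, -0.001], [-0.0, -0.001, -1.0]]
force: [0.5, -0.3, -0.5]
grip_width: 0.0552
```

```bash
python3 -c "
from h import *
to([.450,.398,.08])"
```

```text
t 16.40 pos [0.5777 0.1188 0.123 ] psi 4.96 tiltz [-0.001 -0.001 -1.   ] F [ 0.45 -0.25 -0.55] w 0.0552 j [-47.  25.  37. 109. -19.  52.   5.]
to [0.45  0.398 0.08 ] tool delta mm [ 289.2 -103.    42.9] units [ 5.78 -2.06  0.86]
```

{"fn": "apply_moves", "kwargs": {"deltas": [[[0, 0, 0, 0.4, -0.15, 0, 1], [0, 0, 0, 0.6, -0.2, 0, 1], [0, 0, 0, 0.6, -0.2, 0, 1], [0, 0, 0, 0.6, -0.2, 0, 1], [0, 0, 0, 0.6, -0.2, 0, 1]]]}}

```text
time: 16.9
eef_pos: [0.5175, 0.2551, 0.1232]
eef_rot: [[-0.089, 0.996, -0.0], [0.996, 0.089, -0.0], [-0.0, -0.0, -1.0]]
force: [-0.0, 0.9, -0.7]
grip_width: 0.0547
```

{"fn": "apply_moves", "kwargs": {"deltas": [[[0, 0, 0, 0.6, -0.22, 0, 1], [0, 0, 0, 0.6, -0.22, 0, 1], [0, 0, 0, 0.6, -0.22, 0, 1], [0, 0, 0, 0.6, -0.22, 0, 1], [0, 0, 0, 0.6, -0.22, 0, 1]]]}}

```text
time: 17.4
eef_pos: [0.4494, 0.3996, 0.1232]
eef_rot: [[-0.09, 0.996, -0.0], [0.996, 0.09, -0.0], [-0.0, -0.0, -1.0]]
force: [0.8, -0.1, -0.4]
grip_width: 0.055
```

{"fn": "apply_moves", "kwargs": {"deltas": [[[0, 0, 0, 0.4, -0.1, 0.1, 1], [0, 0, 0, 0.1, 0, 0.2, 1], [0, 0, 0, 0, 0, 0.2, 1], [0, 0, 0, 0, 0, 0.1, 1], [0, 0, 0, 0, 0, 0, 1]]]}}

```text
time: 17.9
eef_pos: [0.4436, 0.4211, 0.0925]
eef_rot: [[-0.087, 0.996, -0.001], [0.996, 0.087, -0.002], [-0.002, -0.001, -1.0]]
force: [-0.4, -0.5, 0.3]
grip_width: 0.0551
```

```bash
cat > look2.py <<'E'
from h import *
import sys
to([.450,.398,.03])
sd=manip.snapshot("side");tp=manip.snapshot("top");k=sys.argv[1]
cv2.imwrite(f"pics/c{k}.png",np.hstack([cv2.resize(tp[220:360,100:280],(450,350)),cv2.resize(sd[110:250,210:350],(350,350))]))
E
python3 look2.py 10
```

```text
t 17.90 pos [0.4436 0.4211 0.0925] psi 4.97 tiltz [-0.001 -0.002 -1.   ] F [-0.44 -0.48  0.28] w 0.0551 j [-75.  29.  33. 107. -20.  50. -26.]
to [0.45  0.398 0.03 ] tool delta mm [-23.5   4.5  62.6] units [-0.47  0.09  1.25]
```

View pics/c10.png

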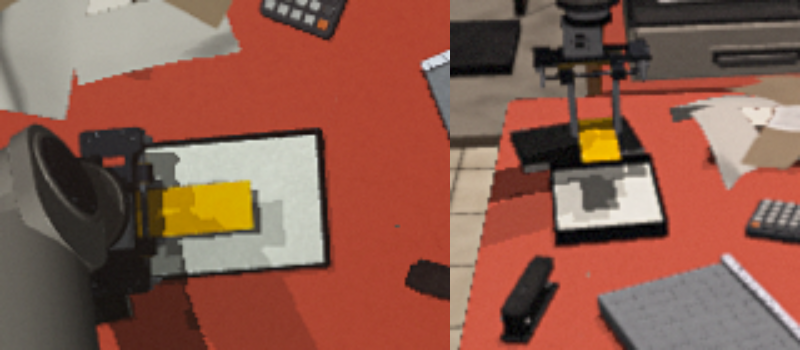

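The strip is held over the tray but sits about 23 mm too far left. I'll correct that and lower.

{"fn": "apply_moves", "kwargs": {"deltas": [[[0, 0, 0, -0.25, 0.05, 0, 1], [0, 0, 0, -0.25, 0.05, 0.1, 1], [0, 0, 0, 0, 0, 0.3, 1], [0, 0, 0, 0, 0, 0.3, 1], [0, 0, 0, 0, 0, 0.2, 1]]]}}

```text
time: 18.5
eef_pos: [0.4495, 0.3983, 0.0465]
eef_rot: [[-0.089, 0.996, -0.001], [0.996, 0.089, -0.001], [-0.001, -0.001, -1.0]]
force: [-1.0, -0.2, -0.2]
grip_width: 0.0551
```

{"fn": "apply_moves", "kwargs": {"deltas": [[[0, 0, 0, 0, 0, 0.2, 1], [0, 0, 0, 0, 0, 0.1, 1], [0, 0, 0, 0, 0, 0, 1], [0, 0, 0, 0, 0, 0, 1], [0, 0, 0, 0, 0, 0, 1]]]}}

```text
time: 19.0
eef_pos: [0.4505, 0.3988, 0.034]
eef_rot: [[-0.089, 0.996, 0.0], [0.996, 0.089, 0.001], [0.0, 0.0, -1.0]]
force: [0.1, 0.3, -0.5]
grip_width: 0.055
```

```bash
python3 look2.py 11
```

```text
t 19.00 pos [0.4505 0.3988 0.034 ] psi 5.09 tiltz [ 0.     0.001 -1.   ] F [ 0.07  0.27 -0.52] w 0.0550 j [-71.  33.  30. 111. -24.  43. -21.]
to [0.45  0.398 0.03 ] tool delta mm [-0.8 -0.6  4. ] units [-0.02 -0.01  0.08]
```

View pics/c11.png

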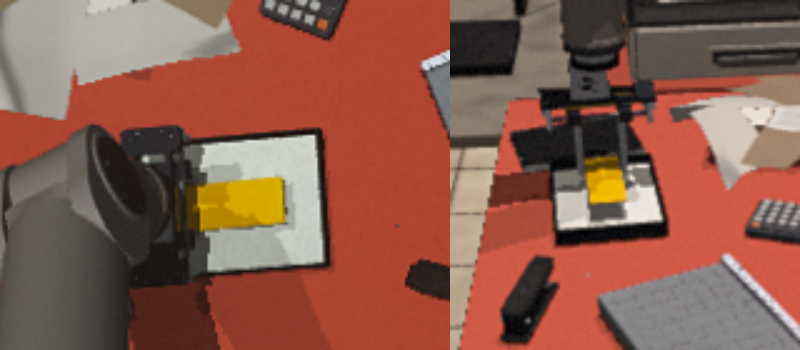

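Centred over the paper. I'll lower until the tips are about 3 mm above the pile, then release.

{"fn": "apply_moves", "kwargs": {"deltas": [[[0, 0, 0, 0, 0, 0.15, 1], [0, 0, 0, 0, 0, 0.12, 1], [0, 0, 0, 0, 0, 0.08, 1], [0, 0, 0, 0, 0, 0, 1], [0, 0, 0, 0, 0, 0, 1]]]}}

```text
time: 19.6
eef_pos: [0.4503, 0.3984, 0.0159]
eef_rot: [[-0.089, 0.996, -0.0], [0.996, 0.089, -0.0], [-0.0, -0.0, -1.0]]
force: [-0.2, -0.9, -0.7]
grip_width: 0.0551
```

{"fn": "apply_moves", "kwargs": {"deltas": [[[0, 0, 0, 0, 0, 0, 0], [0, 0, 0, 0, 0, 0, -0.5], [0, 0, 0, 0, 0, 0, -0.7], [0, 0, 0, 0, 0, 0, -0.7], [0, 0, 0, 0, 0, 0, -0.7]]]}}

```text
time: 20.1
eef_pos: [0.4502, 0.3986, 0.0161]
eef_rot: [[-0.089, 0.996, -0.0], [0.996, 0.089, -0.0], [-0.0, -0.0, -1.0]]
force: [0.3, -0.2, 0.1]
grip_width: 0.0793
```

{"fn": "apply_moves", "kwargs": {"deltas": [[[0, 0, 0, 0, 0, 0, -0.7], [0, 0, 0, 0, 0, 0, -0.7], [0, 0, 0, 0, 0, -0.2, -0.7], [0, 0, 0, 0, 0, -0.5, -0.7], [0, 0, 0, 0, 0, -0.8, -0.7]]]}}

```text
time: 20.6
eef_pos: [0.4494, 0.3976, 0.0909]
eef_rot: [[-0.089, 0.996, -0.002], [0.996, 0.089, -0.003], [-0.003, -0.002, -1.0]]
force: [0.2, 1.2, 0.7]
grip_width: 0.0805
```

{"fn": "apply_moves", "kwargs": {"deltas": [[[0, 0, 0, 0.4, 0, -0.8, -0.7], [0, 0, 0, 0.5, 0, -0.5, -0.7], [0, 0, 0, 0.5, 0, -0.5, -0.7], [0, 0, 0, 0.5, 0, -0.3, -0.7], [0, 0, 0, 0, 0, 0, -0.7]]]}}

```text
time: 21.1
eef_pos: [0.4412, 0.4973, 0.1987]
eef_rot: [[-0.092, 0.996, 0.002], [0.996, 0.092, 0.004], [0.003, 0.002, -1.0]]
force: [-0.4, -0.5, -0.8]
grip_width: 0.0797
```

```bash
python3 look2.py 12; python3 - <<'E'
from h import *
a=np.radians(5.1);tx=np.array([np.cos(a),np.sin(a)]);ty=np.array([-tx[1],tx[0]])
for n,roi in(("top",(140,255,245,345)),("side",(240,150,310,220))):
    i=manip.snapshot(n);c=big(yellow(i),roi);r,_=rect(n,c,.0145);d=np.array(r[0])/1000-[.454,.357];print(n,r,"in tray",d@tx,d@ty)
E
```

```text
t 21.10 pos [0.4412 0.4973 0.1987] psi 5.30 tiltz [ 0.002  0.004 -1.   ] F [-0.45 -0.54 -0.82] w 0.0797 j [-80.  27.  36.  95. -17.  63. -34.]
to [0.45  0.398 0.03 ] tool delta mm [-100.3   -0.7  168.4] units [-2.01 -0.01  3.37]
top ((454.3361511230469, 357.1841125488281), (55.6923713684082, 150.0504913330078), 5.0697174072265625) in tray 0.00035118687831098635 0.0001535017415661814
side ((454.48138427734375, 358.5039978027344), (52.742733001708984, 149.5365753173828), 6.058704376220703) in tray 0.0006131753356401936 0.0014552512569540107
```

View pics/c12.png

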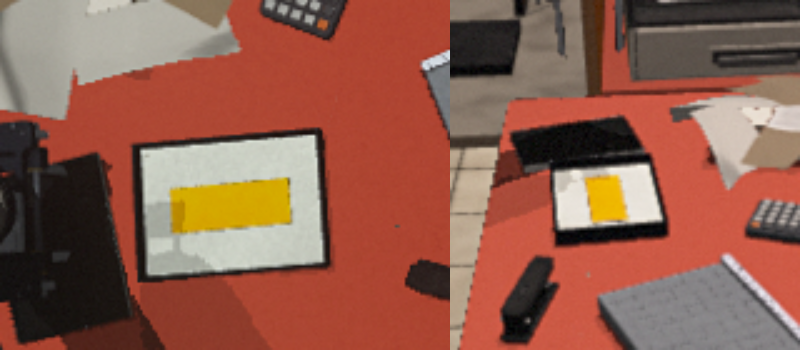

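The strip lies flat in the middle of the paper; both views agree on position and size. Last look at the blade and the bystanders, then I hand in.

{"fn": "apply_moves", "kwargs": {"deltas": [[[0, 0, 0, 0, 0, 0, -0.7], [0, 0, 0, 0, 0, 0, -0.7], [0, 0, 0, 0, 0, 0, -0.7], [0, 0, 0, 0, 0, 0, -0.7], [0, 0, 0, 0, 0, 0, -0.7]]]}}

```text
time: 21.8
eef_pos: [0.4419, 0.4931, 0.196]
eef_rot: [[-0.089, 0.996, -0.0], [0.996, 0.089, -0.0], [-0.0, -0.0, -1.0]]
force: [0.2, -0.5, 0.1]
grip_width: 0.0798
```

```bash
python3 - <<'E'
from h import *
i=manip.snapshot("top");cv2.imwrite("pics/f.png",i)
o=cv2.imread("pics/top0.png")
for nm,(x0,y0,x1,y1) in dict(calc=(205,185,250,235),tape=(430,222,478,266)).items():
    print(nm,cv2.absdiff(i[y0:y1,x0:x1],o[y0:y1,x0:x1]).mean())
for p in proj("top",[w(-.134,-.156,.05)]): print(p)
cv2.imwrite("pics/f2.png",cv2.resize(i[170:350,130:490],(800,400)))
E
```

```text
calc 2.156
tape 2.1906565656565657
[384.41364403 278.67462592]
```

View pics/f2.png

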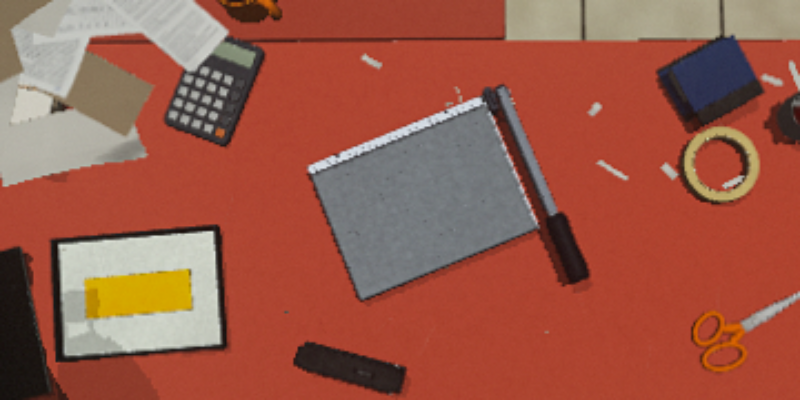

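The blade arm is down, with the grip at crop (567,248) against a predicted (565,241). The calculator and tape haven't moved, and the strip is in the tray.

```bash
python3 -c "
from bench import manip
print(manip.job_done())"
```

```text
the job is handed in; nothing more can be done
None
```

The job is handed in at about 22 s of the 64 s allowed; the interface reported no verdict. I pressed the blade arm down and slid the strip left until about 52 mm overhung the bed. I then gripped it there across its width, carried it to the tray, lowered it and released it.

**Last checks**
- **Strip:** it lies flat on the paper pile, within 2 mm of the tray's centre in both views, and its yaw is within 1° of the tray's.
- **Blade arm:** it is down, with the grip within about 4 pixels of the predicted down position in the top view. I couldn't read the joint angle directly.
- **Calculator and tape:** their image patches are unchanged between the first and last pictures.
- **Robot:** the arm is clear, touching nothing.

**Irregularities**
- **Blade press:** the last push on the stop reached about 81 N at the fingertips. That is under the 120 N wrist limit, but more than I intended; if finger contact counts against the 40 N pressing limit, it was over that.
- **Tray approach:** I came in about 23 mm too far left and corrected it before lowering.

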